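Lay the bedside clock on its face for the night

ROBOT

A 6-joint arm with a two-finger parallel gripper is mounted at the origin on the work surface. World frame = base frame: x ahead of the robot, y to its left, z up, the work surface at z = 0. Lengths are in m, angles in rad, forces in N, time in s.
With the tool pointing down it reaches from about 0.3 to 0.825 m from the base axis. Payload 5.4 kg.
Tool frame: the origin (TCP) lies at the very end of the fingers, on their centre line; the grasp point (between the pads) lies 19 mm behind it; z points along the fingers, y is the line along which they close (so a half turn about z gives the same grasp; the last joint's range is limited). The gripper opens to 92 mm and grips with 3 to 60 N. Pads are 20 mm wide; open, the fingers measure 128 mm over their backs; the gripper's body (75 mm by 189 mm) begins 69 mm behind the grasp point.
Start: joints at [0.98, 0.158, 1.597, -0, 1.386, -0.21], TCP at [0.214, 0.534, 0.215] pointing down, gripper open.
Joint ranges: [-2.91, 2.91], [-0.94, 2.29], [0.18, 2.7], [-1.29, 4.43], [0.17, 2.64], [-3, 3]. Speed limits (rad/s): [2.57, 2.57, 3.14, 3.14, 3.14, 3.14].

INTERFACE

Orientations are given as a rotation vector (axis times angle).
In Python, from workcell import bot gives the robot as it stands. Calls block until the motion is done:
- bot.goto(position, orientation): joint-space move of the TCP to a pose.
- bot.line_to(position, rot=None, max_speed=0.15): straight line of the TCP; rot=None keeps the orientation; max_speed is the mean speed in m/s.
- bot.set_joints(angles): joint-space move.
- bot.set_gripper(opening, newtons=None): opening from 0.0 (shut) to 1.0 (fully open); newtons is the grip in N (None keeps the last); returns when the fingers have stopped.
- bot.hold(seconds).
- bot.inverse_kinematics(position, orientation): joint angles nearest the present ones, or None.
- bot.read_camera(name): name is "scene" or "top" or "wrist"; returns a dict with "pixels" (400x640x3 uint8, blue, green, red), "fx", "fy", "cx", "cy" (pixels), "R" (3x3) and "t" (3): a world point X has camera coordinates R X + t. Camera axes: x right, y down, z forward; pixel columns grow to the right and rows downward; lengths in m; the calibration is good to about 2 mm. A picture is of the moment at which its call begins. There is no depth.
A pose or a line that the arm cannot do raises bot.MotionError and nothing moves.
- bot.job_done(): hands the job in; it is judged then, once.
Readings, each from a call of its own:
- bot.current_clock(): time.
- bot.current_joints(): joint angles.
- bot.current_joint_vel(): joint speeds.
- bot.current_effort(): joint torques, N m.
- bot.current_ee_pos(): TCP position.
- bot.current_tool_rot(): TCP orientation.
- bot.current_contact_force(): force on the tool from outside, world axes, zero at the start.
- bot.current_ft_torque(): the same for the moment, N m.
- bot.current_opening(): opening from 0.0 (shut) to 1.0 (fully open).
- bot.current_grip_force(): force on a finger pad.
Only numpy, scipy, OpenCV 4.12 (cv2) and the standard library are available. Lean on these libraries where they do the work, as an engineer would, in place of code of your own. Each camera call takes 0.05 s, during which the arm holds its last target. There are 200 camera calls.

TASK

The clock's bright dial has to lie face down on the cork mat for the night. First push the black hair clip off the mat onto the bare plywood, so that nothing is left under the dial; then push the clock high on its back so that it tips over onto its face and comes to lie flat with all of its dial side on the mat. Only push with the fingers: do not lift or carry anything, and leave everything else on the board where it is.

Things in the scene. Friction and masses are not known exactly. Their poses are not given: they have to be found in the camera images.
- mat: flat rectangular cork mat fixed on the plywood board, 280 long (its x) x 210 wide (its y), 3 thick; origin at the centre of its underside, on the board's top (z = 0). Its +x is the way the clock faces (roughly the robot's left, turned by up to about 0.4 rad); its -y long side is the one away from the robot, and the bare plywood beyond that side, in front of the clock, is free for about 150
- clock: white plastic alarm clock, loose, standing upright on the mat near the mat's -x end, a plain block 42 deep (its x) x 100 wide (its y) x 150 high (its z), 260 g give or take a quarter; +x is the dial side, -x the plain back; origin at the centre of its foot. Pushed low it slides, pushed near the top of its back it tips about the front edge of its foot, falling by itself once tilted about 16 degrees
- clock_center (a point): middle of the clock, 75 above its foot
- dial_foot_l (a point): corner of the clock's dial side at the foot, +y
- dial_foot_r (a point): corner of the dial side at the foot, -y
- dial_top_l (a point): corner of the dial side at the top, +y
- dial_top_r (a point): corner of the dial side at the top, -y
- clip: black plastic claw hair clip, loose, lying on the mat in front of the clock where the clock will fall, 84 long (its x) x 41 wide (its y) x 36 high, about 30 g; origin at the centre of its underside. Its long side lies along the mat's length to within about 0.5 rad; it slides easily
- clip_center (a point): middle of the hair clip, 18 above its underside
- board: square plywood board on milk crates, 780 x 780 x 18, top at z = 0; origin at the centre of its underside; fixed
- lantern: red plastic kerosene-style battery lantern, 222 high, 124 across the base with side tubes, standing at the near left corner of the board; origin under its centre; leave alone
- saucer: white ceramic saucer, 140 across, 18 high, at the near right corner of the board; origin under its centre; leave alone
- opener: flat steel bottle opener, about 130 long, 40 wide, 5 thick, lying across the board just beyond the mat's +x end; origin underneath, near its middle; leave alone
- coasters: stack of round wooden coasters, 98 across, 45 high, beyond the mat's far long side near the clock; origin under its centre; leave alone
- mug: blue ceramic mug, 80 across, 92 high, handle along its own +y, at the left edge of the board, its handle to the outside; origin under its centre; leave alone
- paperback: paperback lying flat, 110 x 178, 23 high, at the right edge of the board, behind the clock's back; origin under its centre; leave alone
- tin: small round aluminium balm tin, 46 across, 18 high, at the left edge of the board between the lantern and the mug; origin under its centre; leave alone
Not all that is in view belongs to the job. Several things have the shape of the clock; the one meant has the colours described above. What is shaped like the clip but yellow is not meant.

How it is judged:
By the outcome, as a careful person would: the job done as asked, in the order asked, and still so for the second after the job is handed in, with the robot touching nothing.
It also fails if it takes over 58 s, if anything falls off the work surface, if the arm or the gripper's body presses on something with over 40 N, if the wrist force passes 120 N, or if a joint passes its speed limit or range.

## Working session

There is one attempt and no reset: what is moved stays moved. The work goes in short steps, each a Python script; the robot and the scene stay as the last script left them, time stands still between calls to the robot, and variables do not carry over. Pictures are saved under pics/ and viewed, at most 10 in all, crops included, and the job is handed in when it is done.

```bash
mkdir -p pics; python3 - <<'E'
from workcell import bot
import cv2
for n in("top","scene"):
    c=bot.read_camera(n); cv2.imwrite(f"pics/{n}0.png",c["pixels"])
    print(n,c["fx"],c["fy"],c["cx"],c["cy"],c["R"],c["t"])
print(bot.current_clock(),bot.current_tool_rot())
E
```

```text
top 386.3045228549625 386.3045228549625 318.6835345418475 200.1763426710204 [[ 0.02036308 -0.99929072  0.03167663]
 [-0.98382391 -0.02566784 -0.17728982]
 [ 0.17797714 -0.02755405 -0.98364877]] [-0.02786195  0.54338322  0.93734008]
scene 416.359320772283 416.359320772283 316.8853816501506 201.3387543930717 [[ 0.48045034  0.87695298  0.01099771]
 [ 0.57125992 -0.30340832 -0.76263064]
 [-0.66545442  0.3726887  -0.64674072]] [-0.26217118 -0.2158289   1.4074949 ]
0.1 [-5.94450002e-01 -3.08418906e+00  2.45442131e-03]
```

View pics/top0.png

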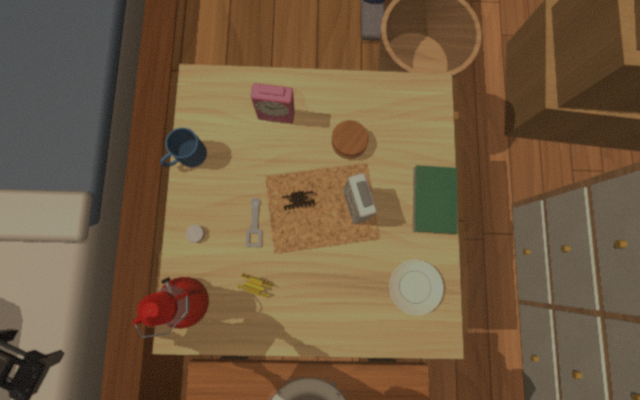

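View pics/scene0.png

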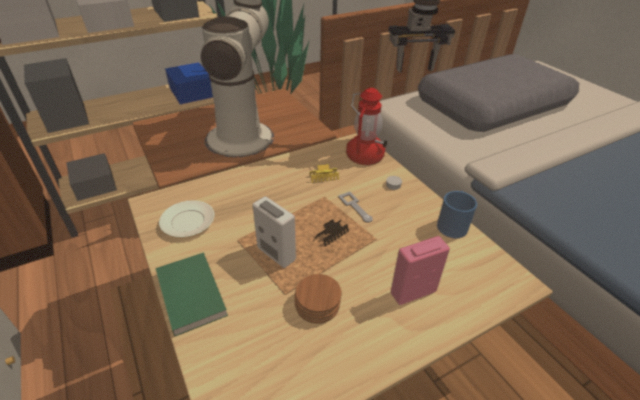

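The white clock stands at top-view (360,198), or scene (275,230). The look-alike is the pink clock at (273,102). The black clip lies at (299,200), and the yellow clip, not meant, is at (256,285). The mat corners are about (266,185), (370,165), (378,237) and (274,250). I'll check the choice in one enlarged crop.

```bash
cat > h.py <<'E'
import numpy as np, cv2
from workcell import bot
from scipy.spatial.transform import Rotation as Ro
def ray(c,uv,z):
    d=c["R"].T@np.array([(uv[0]-c["cx"])/c["fx"],(uv[1]-c["cy"])/c["fy"],1]); o=-c["R"].T@c["t"]
    return o+d*(z-o[2])/d[2]
def proj(c,X):
    p=np.asarray(X)@c["R"].T+c["t"]; return p[:,:2]/p[:,2:]*[c["fx"],c["fy"]]+[c["cx"],c["cy"]]
E
python3 - <<'E'
from h import *
c=bot.read_camera("top"); p=c["pixels"]
cv2.imwrite("pics/crop1.png",cv2.resize(p[150:260,255:390],None,fx=5.5,fy=5.5,interpolation=cv2.INTER_CUBIC))
for uv in[(266,185),(370,165),(378,237),(274,250)]: print(ray(c,uv,.003).round(3))
E
```

```text
[0.59  0.126 0.003]
[ 0.653 -0.155  0.003]
[ 0.457 -0.175  0.003]
[0.417 0.097 0.003]
```

View pics/crop1.png

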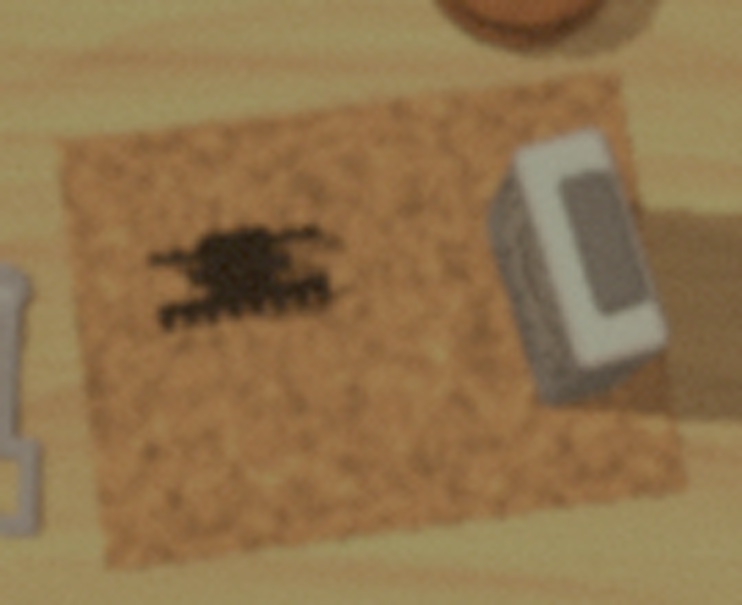

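The crop confirms the choice: the white clock on the mat has its top face at crop (517,155)-(667,342), with the dial facing left. The black clip is at crop (150-340, 225-330). Next I'll fit poses from these points.

```bash
python3 - <<'E'
from h import *
from scipy.optimize import least_squares
c=bot.read_camera("top"); s=bot.read_camera("scene")
f=lambda a:np.array(a)/5.5+[255-.4,150-.4]
def tr(p,P): 
    P=np.array(P,float); k=np.cos(p[2]);q=np.sin(p[2])
    return np.c_[p[0]+k*P[:,0]-q*P[:,1],p[1]+q*P[:,0]+k*P[:,1],P[:,2]]
def fit(P,uv,p0):
    r=least_squares(lambda p:(proj(c,tr(p,P))-uv).ravel(),p0); print(r.x.round(4),abs(r.fun).max().round(2)); return r.x
m=fit([(.14,-.105,.003),(-.14,-.105,.003),(-.14,.105,.003),(.14,.105,.003)],f([(62,143),(617,73),(687,488),(108,570)]),[.53,-.02,1.7])
k=fit([(.021,-.05,.153),(-.021,-.05,.153),(-.021,.05,.153),(.021,.05,.153),(.021,-.05,.003),(.021,.05,.003)],f([(517,155),(600,128),(667,342),(580,370),(490,215),(548,405)]),[.53,-.1,1.7])
def inmat(X): 
    d=np.array(X)[:2]-m[:2]; return (np.array([[np.cos(m[2]),np.sin(m[2])],[-np.sin(m[2]),np.cos(m[2])]])@d).round(3)
print("clock in mat",inmat(k))
d=[np.cos(k[2]),np.sin(k[2])]
P=tr(k,[(.021,-.05,0),(.021,.05,0),(.171,-.05,0),(.171,.05,0)])
for x in P: print("fallen",x.round(3),inmat(x))
for uv in[(150,258),(340,240),(165,325),(330,300),(240,275)]:
    X=ray(c,f(uv),.018); print("clip",X.round(3),inmat(X))
X=ray(c,(350,140),.045);print("coasters",X.round(3),inmat(X)); X=ray(c,(256,285),.02);print("yellow",X)
print("scene clock corners",proj(s,tr(k,[(.021,-.05,.153),(-.021,-.05,.153),(-.021,.05,.153),(.021,.05,.153),(.021,-.05,.003),(-.021,-.05,.003)])).round())
E
```

```text
[ 0.5346 -0.0255  1.7289] 0.82
[ 0.5419 -0.1132  1.8664] 2.04
clock in mat [-0.088  0.007]
fallen [ 0.584 -0.079  0.   ] [-0.06 -0.04]
fallen [ 0.488 -0.108  0.   ] [-0.074  0.059]
fallen [0.54  0.065 0.   ] [ 0.088 -0.019]
fallen [0.444 0.036 0.   ] [0.075 0.08 ]
clip [0.557 0.081 0.018] [ 0.102 -0.039]
clip [ 0.568 -0.01   0.018] [ 0.01  -0.035]
clip [0.525 0.073 0.018] [ 0.098 -0.006]
clip [ 0.539 -0.006  0.018] [ 0.019 -0.007]
clip [0.55  0.038 0.018] [ 0.06  -0.025]
coasters [ 0.708 -0.095  0.045] [-0.096 -0.161]
yellow [0.32812947 0.13731779 0.02      ]
scene clock corners [[294. 213.]
 [279. 222.]
 [249. 200.]
 [264. 192.]
 [296. 260.]
 [282. 270.]]
```

```bash
cat >> h.py <<'E'
M=np.array([.5346,-.0255,1.7289]); K=np.array([.5419,-.1132,1.8664])
def W(p,x,y,z): return np.array([p[0]+np.cos(p[2])*x-np.sin(p[2])*y,p[1]+np.sin(p[2])*x+np.cos(p[2])*y,z])
def down(a,pos):
    "tool down with tool y along world yaw a (mod pi); least wrist turn"
    j0=np.array(bot.current_joints()); best=None
    for b in(a,a+np.pi):
        y=np.array([np.cos(b),np.sin(b),0]); z=np.array([0,0,-1.]); r=Ro.from_matrix(np.c_[np.cross(y,z),y,z]).as_rotvec()
        j=bot.inverse_kinematics(pos,r)
        if j is not None:
            d=abs(np.array(j)-j0).max()
            if best is None or d<best[0]: best=(d,r)
    return best[1]
E
python3 - <<'E'
from h import *
p=np.array(bot.current_ee_pos()); bot.line_to(p+[0,0,.12],max_speed=.25)
A=W(M,.065,.04,.15); r=down(M[2],A); bot.goto(A+[0,0,.15],r)
bot.set_gripper(.4); bot.line_to(A,max_speed=.2)
print(bot.current_clock(),bot.current_ee_pos(),bot.current_contact_force())
c=bot.read_camera("scene"); cv2.imwrite("pics/s1.png",c["pixels"][120:340,180:500].repeat(2,0).repeat(2,1))
E
```

```text
4.7417 [0.48573905 0.03222251 0.15119142] [-0.10811259 -0.09433632 -0.42477263]
```

View pics/s1.png

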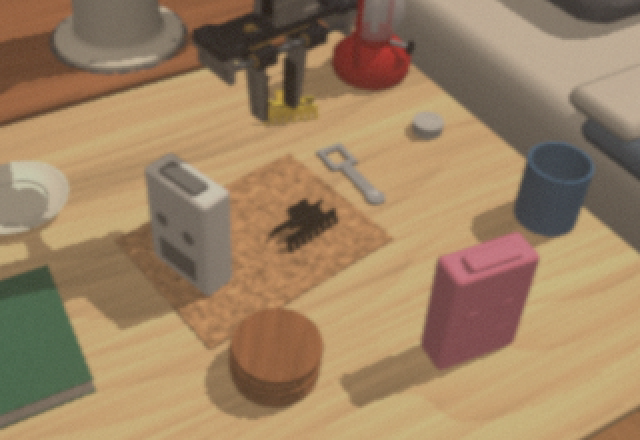

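The gripper is above the mat's near side at (270,90), still clear of the clip at (305,225). The clock's back, with a battery door, faces the left side of the picture at (185,245). Next I push the clip.

```bash
python3 - <<'E'
from h import *
bot.line_to(W(M,.065,.04,.011),max_speed=.12); print(bot.current_contact_force())
bot.line_to(W(M,.062,-.132,.011),max_speed=.06); print(bot.current_clock(),bot.current_ee_pos(),bot.current_contact_force())
bot.line_to(W(M,.062,-.105,.011),max_speed=.08)
bot.line_to(W(M,.062,-.105,.3),max_speed=.25)
B=W(K,-.08,0,.3); bot.goto(B,down(K[2]+np.pi/2,B)); bot.set_gripper(0)
print(bot.current_clock(),bot.current_ee_pos())
p=bot.read_camera("top")["pixels"]; q=bot.read_camera("scene")["pixels"]
cv2.imwrite("pics/s2.png",np.hstack([cv2.resize(i,None,fx=1.8,fy=1.8) for i in(p[90:270,240:460],q[170:350,200:420])]))
E
```

```text
[ 0.0926513   1.07861206 -0.15405664]
9.1167 [0.65508067 0.05650479 0.01100278] [-1.17280695  1.31436838  0.26053663]
12.55 [ 0.56520112 -0.18972344  0.30000339]
```

View pics/s2.png

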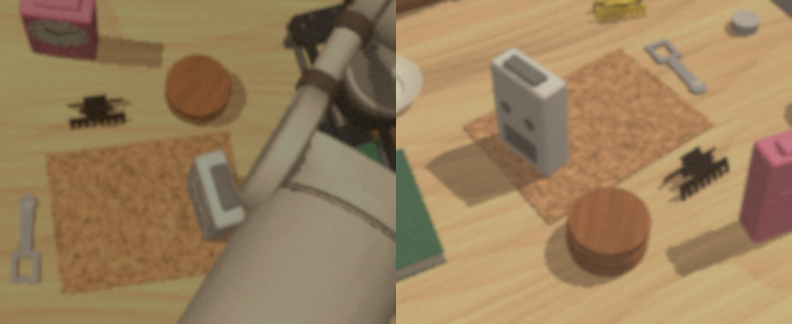

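The clip now lies on bare plywood at top crop (97,110), clear of the mat, and the clock hasn't moved. Next I tip the clock over.

```bash
python3 - <<'E'
from h import *
bot.line_to(W(K,-.08,0,.131),max_speed=.15)
bot.line_to(W(K,-.04,0,.131),max_speed=.08); print(bot.current_contact_force())
for x in(-.02,-.005,.01,.018):
    bot.line_to(W(K,x,0,.131),max_speed=.05); print(x,np.round(bot.current_contact_force(),2))
bot.hold(.6)
bot.line_to(W(K,-.03,0,.15),max_speed=.1); bot.line_to(W(K,-.08,0,.3),max_speed=.2)
print(bot.current_clock())
p=bot.read_camera("top")["pixels"]; q=bot.read_camera("scene")["pixels"]
cv2.imwrite("pics/s3.png",np.hstack([cv2.resize(i,None,fx=1.8,fy=1.8) for i in(p[90:270,240:460],q[170:350,200:420])]))
E
```

```text
[ 0.39251115  0.20639911 -0.17388472]
-0.02 [ 0.8  -0.39 -0.3 ]
-0.005 [-0.82 -0.22 -0.19]
0.01 [0.3  0.18 0.21]
0.018 [ 0.41 -0.14 -0.32]
18.5417
```

View pics/s3.png

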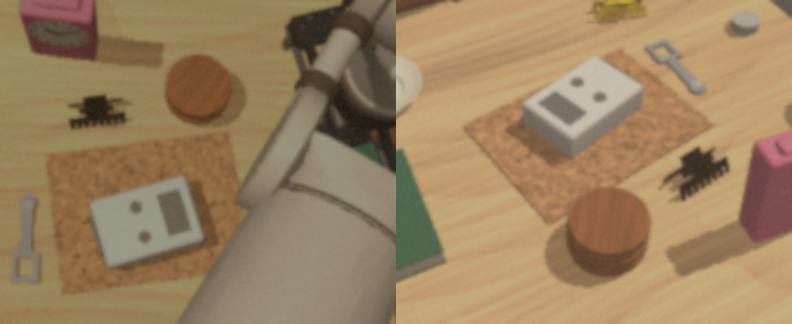

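The clock lies flat on its face at top crop (147,222), with all of it inside the mat's edges. The clip is still on the plywood, nothing else has moved and the gripper is clear.

```bash
python3 -c "
from h import *
bot.hold(.5); print(bot.job_done())"
```

```text
the job is handed in; nothing more can be done
None
```

The black clip was pushed off onto the bare plywood, then the clock was tipped and lies flat, dial down, fully on the mat; the job was handed in at about 19 s.

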